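# Free and lower the drop-front door of the coin cupboard

### The arm

A 6-joint arm with a two-finger parallel gripper is mounted at the origin on a cart in front of the work surface, level with it; the furniture and walls round the work are solid. World frame = base frame: x ahead of the robot, y to its left, z up, the work surface at z = 0. Lengths are in mm, angles in rad, forces in N, time in s.
With the tool pointing down it reaches from about 275 to 1000 mm from the base axis. Payload 8.4 kg.
Tool frame: the origin (TCP) lies midway between the tips of the shut fingers; the grasp point (between the pads) lies 19 mm behind it; z points along the fingers, y is the line along which they close (so a half turn about z gives the same grasp; the last joint's range is limited). The gripper opens to 85 mm and grips with 20 to 120 N. Pads are 22 mm wide; open, the fingers measure 114 mm over their backs; the gripper's body (76 mm by 85 mm) begins 54 mm behind the grasp point. The pads swing forward as they close: fully open they stand 13 mm farther back than shut.
Start: joints at [-1.214, 0.353, 1.633, -0, 1.155, -0.002], TCP at [219.468, -585.202, 231.281] pointing down, gripper open.
Joint ranges: [-2.63, 2.63], [-0.92, 2.1], [0.06, 2.66], [-1.3, 4.44], [0, 2.69], [-3.02, 3.02]. Speed limits (rad/s): [2.22, 2.22, 2.79, 3.14, 3.14, 3.14].

### API

Orientations are given as [roll, pitch, yaw] about the fixed x, y, z axes, in that order (R = Rz(yaw) Ry(pitch) Rx(roll)).
In Python, from rig import r, imaging gives the robot as it stands. The module is installed in compiled form; this text tells all that it offers.
- The arm moves only by the tool arm_command, never from a script. Its argument "deltas" is a list of rows, each an object of numbers: "hand": the finger opening in mm, from 0 to 85.4; "tx", "ty", "tz": the shift along the tool's x, y, z in mm; "wx", "wy", "wz": the turn, a rotation vector about the tool's x, y, z in rad. A call has 1 to 8 rows; each row shifts and turns the commanded pose from where the row before left it, along the tool's axes as they then stand; what a row does not reach is not made up. A row lasts 1/8 s, in which the tool goes at most 62.5 mm and 10.7 degrees, less where a joint would pass 70% of its speed; a pose out of reach is approached as far as the arm can. A call with a gripper value outside its range is refused whole. The fingers move at their own pace and stop on an object; "squeeze" is the grip in N (left out, the last holds). Time passes only in rows, so rows that do not move let the fingers close. It gives the time, the measured TCP pose, the force, the opening and the grip force at its end, in the units of the state.
- r.sense(): the state, without advancing time (a new reading comes with each control period).
- imaging.grab_frame(name): name is "scene" or "top" or "wrist"; returns a dict with "image" (400x640x3 uint8, red, green, blue), "mtx" (3x3 intrinsics, pixels), "world_to_cam" (4x4, takes a point from world to camera coordinates). Camera axes: x right, y up, looking along -z (the intrinsics and any distortion apply to the point x, -y, -z); pixel columns grow to the right and rows downward; lengths in mm; the calibration is good to about 2 mm. A picture is of the moment at which its call begins. There is no depth.
- r.sign_off(): hands the job in; it is judged then, once.
The state is a dict: "clock": time; "qpos": joint angles; "qvel": joint speeds; "joint_efforts": joint torques, N m; "eef_pos": TCP position; "tcp_rot": TCP orientation; "contact_force": force on the tool from outside, world axes, zero at the start; "wrist_torque": the same for the moment, N m; "opening": opening from 0.0 (shut) to 1.0 (fully open); "grasp_force": force on a finger pad.
Only numpy, scipy, OpenCV 4.12 (cv2) and the standard library are available. Lean on these libraries where they do the work, as an engineer would, in place of code of your own. Each camera call takes 0.05 s, during which the arm holds its last target. There are 200 camera calls.

### The job

The coin rolls are kept in the wider of the two little wooden cupboards. Press the sprung white hook of that cupboard down through the gap in its top so that the door comes free, then push the door down until it lies fully open, flat in front of the cupboard. Leave the narrower cupboard shut.

Things in the scene. Friction and masses are not known exactly. Their poses are not given: they have to be found in the camera images.
- wide: The WIDE cupboard: brown wood, 240 mm wide, 150 deep, 140 high, fixed; the other, of the same make, is 150 mm wide. Origin: centre of its underside, on the worktop; x from the door to the back, y along the width, z up. The gap in its top is 80 mm long (y = -40 to 40); free of parts from x = -48 (a steel strike on the door) to -3. A stamp pad 16 mm high lies on the top behind the gap.
- wide_pad (a point): Where to press: centre of the upper face of the pad (36 mm in x, 44 in y) of the wide cupboard's white plastic hook, at x = -26, y = 0, z = 122 mm in the cupboard's frame, 18 mm below its top. Sprung up. The hook lets go of the door when the pad is 7 to 8 mm down; 16 mm down is its stop. Takes about 5 N at first, 8 N at the stop. It turns on a pin 81 mm behind, so its axes tip a little.
- wide_door (a joint): Door over the wide cupboard's whole front, 12 mm thick. Hinge along y at x = -69, z = 14 mm; top edge 126 mm from it. 0 rad shut, 1.57 flat, inner face up, 20 mm above the worktop. Freed, it swings out in 2 to 3 s to about 0.8 rad and stands; pushing it farther down takes about 5 N and it stays put. Inner face plain but for the strike, 22 mm proud, at the middle of the top edge (y = -18 to 18).
- narrow_door (a joint): The door of the narrow cupboard (150 mm wide), hooked in the same way: 0 rad shut (about 0.01 while hooked), growing as it opens. To be left shut.

How it is judged:
By the outcome, as a careful person would: the job done as asked, in the order asked, and still so for the second after the job is handed in, with the robot touching nothing.
It also fails if it takes over 45 s, if anything falls off the work surface, if the arm or the gripper's body presses on something with over 40 N, if the wrist force passes 120 N, or if a joint passes its speed limit or range.

## Working session

There is one attempt and no reset: what is moved stays moved. The work goes in short steps, Python scripts to look and compute and a tool call to move; the robot and the scene stay as the last step left them, time stands still between calls to the robot, and variables do not carry over. Pictures are saved under pics/ and viewed, at most 10 in all, crops included, and the job is handed in when it is done.

Besides the shell and the picture viewer there is one more tool, called after ">>>" in YAML: its name, and indented under it one key for each argument. arm_command: Moves the arm, as the interface text tells. Its arguments: {"type":"object","properties":{"deltas":{"type":"array"},"squeeze":{"type":"number"}},"required":["deltas"]}

```bash
mkdir -p pics; python3 - <<'E'
from rig import r, imaging
import cv2,numpy as np
s=r.sense(); print(s['clock'],s['eef_pos'],s['tcp_rot'],s['opening'])
for n in('scene','top'):
    f=imaging.grab_frame(n); cv2.imwrite(f'pics/{n}0.png',f['image'][:,:,::-1]); print(n,f.keys(),f['mtx'].tolist(),np.round(f['world_to_cam'],3).tolist())
E
```

```text
0.0 [ 219.28973057 -584.75128752  230.54769944] [-3.14018652e+00 -4.21260643e-06  3.58771010e-01] 0.9997723007242799
scene dict_keys(['image', 'mtx', 'world_to_cam']) [[427.73248705653543, 0.0, 324.3379758224629], [0.0, 427.73248705653543, 189.66580157038806], [0.0, 0.0, 1.0]] [[-0.638, -0.77, -0.012, 322.446], [0.631, -0.532, 0.564, -481.979], [-0.44, 0.352, 0.826, -622.846], [0.0, 0.0, 0.0, 1.0]]
top dict_keys(['image', 'mtx', 'world_to_cam']) [[456.66425583750197, 0.0, 325.1819645876708], [0.0, 456.66425583750197, 193.3019584105825], [0.0, 0.0, 1.0]] [[-0.005, -1.0, -0.003, -100.871], [0.984, -0.006, 0.177, -630.007], [-0.177, -0.002, 0.984, -839.133], [0.0, 0.0, 0.0, 1.0]]
```

View pics/scene0.png

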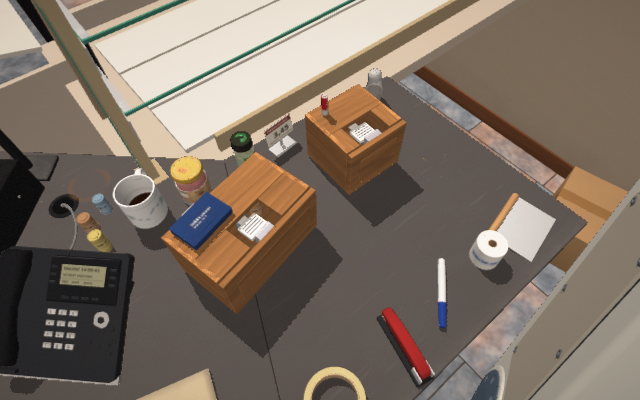

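View pics/top0.png

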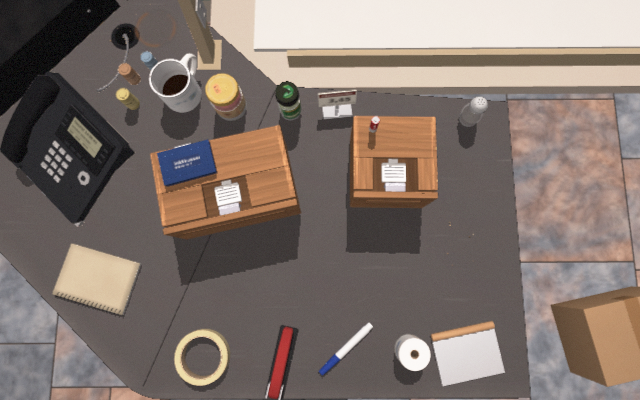

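The scene and top views show the wide cupboard with the blue stamp pad at about (225,195) in the top image, and the narrow one at about (393,160). I'll zoom in to get the corners.

```bash
python3 - <<'E'
import cv2
a=cv2.imread('pics/top0.png')[115:245,140:310]; cv2.imwrite('pics/c1.png',cv2.resize(a,None,fx=4.5,fy=4.5,interpolation=cv2.INTER_CUBIC))
E
```

```text
(no output)
```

View pics/c1.png

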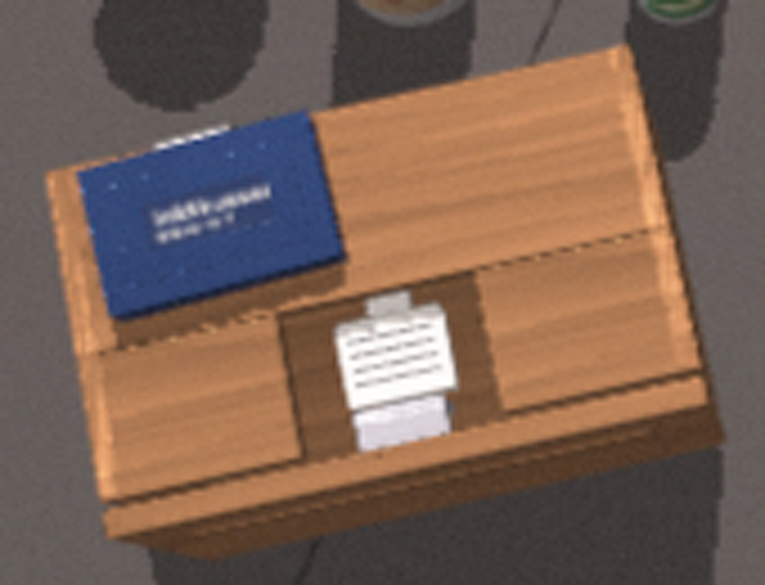

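The crop shows the top's corners at (48,172), (628,45), (708,402) and (108,537) in crop pixels, with the hook pad at about (396,358). I'll fit the cupboard pose.

```bash
cat >h.py <<'E'
import numpy as np
from scipy.optimize import least_squares
from scipy.spatial.transform import Rotation as R
def proj(f,P):
    P=np.c_[np.atleast_2d(P),np.ones(len(np.atleast_2d(P)))]@f['world_to_cam'].T
    q=np.c_[P[:,0],-P[:,1],-P[:,2]]@f['mtx'].T
    return q[:,:2]/q[:,2:]
def T(p,L):
    c,s=np.cos(p[2]),np.sin(p[2]); L=np.atleast_2d(L).astype(float)
    return np.c_[p[0]+c*L[:,0]-s*L[:,1],p[1]+s*L[:,0]+c*L[:,1],L[:,2]]
def tool(p,s,local,Rt=None):
    "offset of cupboard point in tool axes"
    Rt=R.from_euler('xyz',s['tcp_rot']).as_matrix()
    return Rt.T@(T(p,local)[0]-s['eef_pos'])
E
python3 - <<'E'
from h import *; from rig import r,imaging
f=imaging.grab_frame('top')
px=np.array([[48,172],[628,45],[708,402],[108,537],[100,500],[703,375],[396,358]]);px=(px+.5)/4.5-.5+[140,115]
L=np.array([[75,120,140],[75,-120,140],[-75,-120,140],[-75,120,140],[-63,120,140],[-63,-120,140],[-26,0,122]])
o=least_squares(lambda p:(proj(f,T(p,L))-px).ravel(),[600,0,0.2],loss='soft_l1')
print(o.x,np.round(proj(f,T(o.x,L))-px,1).tolist(),T(o.x,[[-26,0,122],[-69,0,14],[-195,0,14]]))
g=imaging.grab_frame('scene');print(proj(g,T(o.x,L)).round())
s=r.sense();print(s['clock'],s['tcp_rot'],tool(o.x,s,[-26,0,122]), R.from_euler('xyz',s['tcp_rot']).as_matrix().round(3))
# start joint pos
E
```

```text
[6.43020189e+02 7.81538903e+01 2.15187619e-01] [[-0.4, -0.2], [1.0, 0.1], [0.3, 0.1], [-0.7, -0.2], [0.0, 1.4], [0.0, -0.5], [-0.0, -0.3]] [[617.61984437  72.60209147 122.        ]
 [575.61158137  63.42027032  14.        ]
 [452.51760141  36.51539907  14.        ]]
[[160. 236.]
 [256. 150.]
 [315. 188.]
 [221. 287.]
 [216. 282.]
 [310. 185.]
 [252. 224.]]
0.2 [-3.14071743e+00 -1.25703679e-05  3.58772540e-01] [ 603.75483996 -475.72930899  109.25655297] [[ 0.936  0.351 -0.   ]
 [ 0.351 -0.936  0.001]
 [ 0.    -0.001 -1.   ]]
```

The fit is good to about 1 px and agrees with the sizes given. Next I travel above the pad with the fingers shut.

>>> arm_command:
  deltas:
    - {"hand":0,"tx":30,"ty":-24}
    - {"hand":0,"tx":45,"ty":-35}
    - {"hand":0,"tx":45,"ty":-35}
    - {"hand":0,"tx":45,"ty":-35}
    - {"hand":0,"tx":45,"ty":-35}
    - {"hand":0,"tx":45,"ty":-35}
    - {"hand":0,"tx":45,"ty":-35}
    - {"hand":0,"tx":45,"ty":-35}
  squeeze: 20

```text
schema error: expected keys hand, tx, ty, tz, wx, wy, wz
```

>>> arm_command:
  deltas:
    - {"hand":0,"tx":45,"ty":-35}
    - {"hand":0,"tx":45,"ty":-35}
    - {"hand":0,"tx":45,"ty":-35}
    - {"hand":0,"tx":45,"ty":-35}
    - {"hand":0,"tx":45,"ty":-35}
    - {"hand":0,"tx":30,"ty":-28}
    - {"hand":0,"wz":0.1436,"tx":5}
    - {"hand":0}

```text
schema error: expected keys hand, tx, ty, tz, wx, wy, wz
```

```bash
cat >>h.py <<'E'
p0=[643.0,78.2,0.215]
E
python3 - <<'E'
from h import *; from rig import r,imaging
import cv2
f=imaging.grab_frame('wrist');s=r.sense()
cv2.imwrite('pics/w1.png',f['image'][:,:,::-1])
print(s['clock'],s['eef_pos'],s['tcp_rot'],s['contact_force'],s['opening'],tool(p0,s,[-26,0,122]))
print(proj(f,T(p0,[[-26,0,122],[-63,120,140],[-63,-120,140],[75,-120,140],[75,120,140],[-75,120,140],[-75,-120,140]])).round(1).tolist())
E
```

```text
0.25 [ 219.39910445 -585.00044573  230.96187991] [-3.14095366e+00  2.17316072e-05  3.58800911e-01] [-0.32233725  0.30744425 -0.64346018] 1.0017969766440902 [ 603.78010939 -475.87492398  109.25286179]
[[-1704.6, -2264.2], [-2639.1, -2535.1], [-1238.2, -2047.5], [-2782.9, -5709.4], [-6856.7, -8263.3], [-2500.1, -2346.3], [-1177.2, -1902.8]]
```

View pics/w1.png

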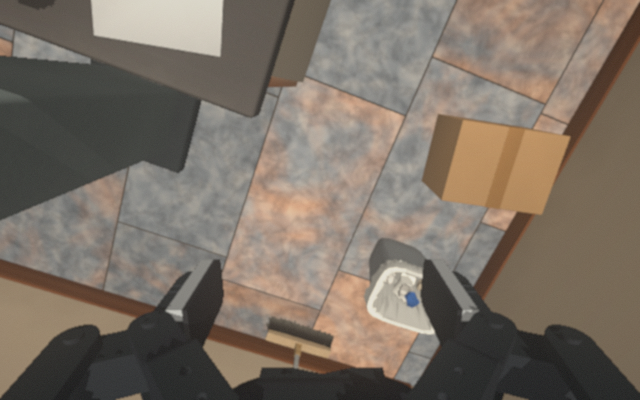

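Both calls were refused because every row needs all the keys, so the arm hasn't moved. The picture only shows the floor beside the cart. I'll resend with full rows.

>>> arm_command:
  deltas:
    - {"hand":0,"tx":30,"ty":-24,"tz":0,"wx":0,"wy":0,"wz":0}
    - {"hand":0,"tx":45,"ty":-35,"tz":0,"wx":0,"wy":0,"wz":0}
    - {"hand":0,"tx":45,"ty":-35,"tz":0,"wx":0,"wy":0,"wz":0}
    - {"hand":0,"tx":45,"ty":-35,"tz":0,"wx":0,"wy":0,"wz":0}
    - {"hand":0,"tx":45,"ty":-35,"tz":0,"wx":0,"wy":0,"wz":0}
    - {"hand":0,"tx":45,"ty":-35,"tz":0,"wx":0,"wy":0,"wz":0}
    - {"hand":0,"tx":45,"ty":-35,"tz":0,"wx":0,"wy":0,"wz":0}
    - {"hand":0,"tx":45,"ty":-35,"tz":0,"wx":0,"wy":0,"wz":0}
  squeeze: 20

```text
clock: 1.25
eef_pos: [448.8, -210.6, 231.5]
tcp_rot: [3.141, -0.0, 0.359]
contact_force: [0.7, -0.5, 0.0]
opening: 0.001
grasp_force: 0.0
```

>>> arm_command:
  deltas:
    - {"hand":0,"tx":45,"ty":-36,"tz":0,"wx":0,"wy":0,"wz":0}
    - {"hand":0,"tx":45,"ty":-36,"tz":0,"wx":0,"wy":0,"wz":0}
    - {"hand":0,"tx":45,"ty":-36,"tz":0,"wx":0,"wy":0,"wz":0}
    - {"hand":0,"tx":45,"ty":-36,"tz":0,"wx":0,"wy":0,"wz":0}
    - {"hand":0,"tx":45,"ty":-36,"tz":0,"wx":0,"wy":0,"wz":0}
    - {"hand":0,"tx":32,"ty":-26,"tz":0,"wx":0,"wy":0,"wz":0}
    - {"hand":0,"tx":0,"ty":0,"tz":0,"wx":0,"wy":0,"wz":0.144}
    - {"hand":0,"tx":0,"ty":0,"tz":0,"wx":0,"wy":0,"wz":0}

```text
clock: 2.25
eef_pos: [616.2, 71.4, 230.9]
tcp_rot: [3.142, 0.001, 0.216]
contact_force: [-0.6, -0.4, 0.6]
opening: -0.003
grasp_force: 0.0
```

```bash
python3 - <<'E'
from h import *; from rig import r,imaging
import cv2
f=imaging.grab_frame('wrist');s=r.sense()
cv2.imwrite('pics/w2.png',f['image'][:,:,::-1])
print(s['clock'],s['eef_pos'],s['tcp_rot'],s['contact_force'],s['opening'],tool(p0,s,[-26,0,122]))
print(proj(f,T(p0,[[-26,0,122],[-8,22,122],[-8,-22,122],[-44,22,122],[-44,-22,122],[-63,120,140],[-63,-120,140],[-75,0,140]])).round(1).tolist())
E
```

```text
2.3 [616.09066728  70.92288461 231.03772831] [3.14158875e+00 5.59327841e-04 2.17875606e-01] [ 0.03455477 -0.20063372 -0.14744625] -0.0008872262841105728 [  1.90725199  -1.36365476 109.03667326]
[[322.5, 192.0], [293.3, 169.1], [351.9, 169.2], [294.4, 213.9], [350.6, 214.0], [162.5, 246.0], [482.4, 246.5], [322.4, 260.5]]
```

View pics/w2.png

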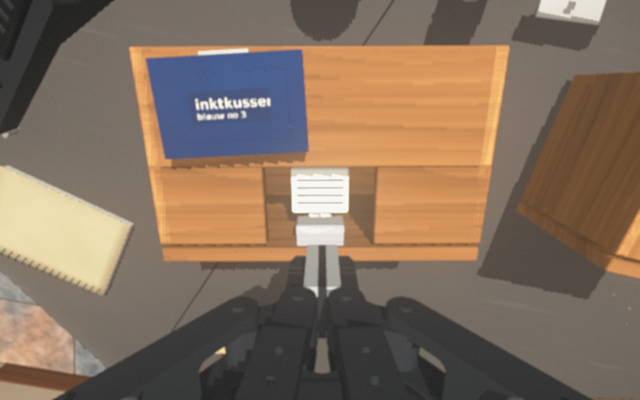

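The wrist view has the pad centred at about (320,190). The prediction was (322,192), so the pose holds to about 2 mm. I'll nudge across and descend.

>>> arm_command:
  deltas:
    - {"hand":0,"tx":3,"ty":-3,"tz":25,"wx":0,"wy":0,"wz":0}
    - {"hand":0,"tx":0,"ty":0,"tz":40,"wx":0,"wy":0,"wz":0}
    - {"hand":0,"tx":0,"ty":0,"tz":25,"wx":0,"wy":0,"wz":0}
    - {"hand":0,"tx":0,"ty":0,"tz":12,"wx":0,"wy":0,"wz":0}
    - {"hand":0,"tx":0,"ty":0,"tz":5,"wx":0,"wy":0,"wz":0}
    - {"hand":0,"tx":0,"ty":0,"tz":5,"wx":0,"wy":0,"wz":0}
    - {"hand":0,"tx":0,"ty":0,"tz":3,"wx":0,"wy":0,"wz":0}
    - {"hand":0,"tx":0,"ty":0,"tz":0,"wx":0,"wy":0,"wz":0}

```text
clock: 3.3
eef_pos: [619.0, 74.3, 117.4]
tcp_rot: [3.141, -0.001, 0.215]
contact_force: [-2.7, -1.7, 4.0]
opening: 0.002
grasp_force: 2.1
```

Contact, about 4 N up. I press on to about 12 mm down and hold.

>>> arm_command:
  deltas:
    - {"hand":0,"tx":0,"ty":0,"tz":3,"wx":0,"wy":0,"wz":0}
    - {"hand":0,"tx":0,"ty":0,"tz":3,"wx":0,"wy":0,"wz":0}
    - {"hand":0,"tx":0,"ty":0,"tz":2,"wx":0,"wy":0,"wz":0}
    - {"hand":0,"tx":0,"ty":0,"tz":0,"wx":0,"wy":0,"wz":0}
    - {"hand":0,"tx":0,"ty":0,"tz":0,"wx":0,"wy":0,"wz":0}
    - {"hand":0,"tx":0,"ty":0,"tz":0,"wx":0,"wy":0,"wz":0}
    - {"hand":0,"tx":0,"ty":0,"tz":0,"wx":0,"wy":0,"wz":0}
    - {"hand":0,"tx":0,"ty":0,"tz":0,"wx":0,"wy":0,"wz":0}

```text
clock: 4.3
eef_pos: [619.2, 74.4, 109.7]
tcp_rot: [3.141, -0.002, 0.215]
contact_force: [-3.1, -1.8, 7.8]
opening: 0.0
grasp_force: 3.8
```

>>> arm_command:
  deltas:
    - {"hand":0,"tx":0,"ty":0,"tz":0,"wx":0,"wy":0,"wz":0}
    - {"hand":0,"tx":0,"ty":0,"tz":0,"wx":0,"wy":0,"wz":0}
    - {"hand":0,"tx":0,"ty":0,"tz":0,"wx":0,"wy":0,"wz":0}
    - {"hand":0,"tx":0,"ty":0,"tz":0,"wx":0,"wy":0,"wz":0}
    - {"hand":0,"tx":0,"ty":0,"tz":0,"wx":0,"wy":0,"wz":0}
    - {"hand":0,"tx":0,"ty":0,"tz":0,"wx":0,"wy":0,"wz":0}
    - {"hand":0,"tx":0,"ty":0,"tz":0,"wx":0,"wy":0,"wz":0}
    - {"hand":0,"tx":0,"ty":0,"tz":0,"wx":0,"wy":0,"wz":0}

```text
clock: 5.3
eef_pos: [619.3, 74.4, 109.7]
tcp_rot: [3.141, -0.002, 0.215]
contact_force: [-2.7, -1.7, 6.8]
opening: 0.0
grasp_force: 3.8
```

```bash
python3 - <<'E'
from h import *; from rig import r,imaging
import cv2
s=r.sense();print(s['clock'],s['eef_pos'],s['contact_force'])
a=imaging.grab_frame('scene')['image'][:,:,::-1]; cv2.imwrite('pics/s1.png',a)
E
```

```text
5.3 [619.25957103  74.38462911 109.66459791] [-2.67899017 -1.72995206  6.7845496 ]
```

View pics/s1.png

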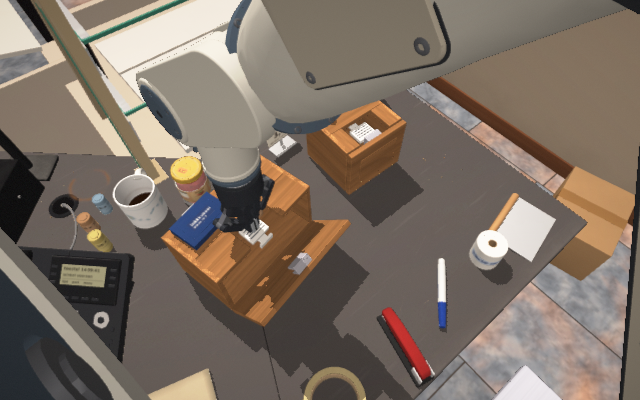

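The door is released and swinging out; its strike is at about (300,262). The narrow cupboard is still shut. I lift off and move over the door's inner face, to one side of the strike.

>>> arm_command:
  deltas:
    - {"hand":0,"tx":0,"ty":0,"tz":-25,"wx":0,"wy":0,"wz":0}
    - {"hand":0,"tx":0,"ty":0,"tz":-35,"wx":0,"wy":0,"wz":0}
    - {"hand":0,"tx":-30,"ty":14,"tz":0,"wx":0,"wy":0,"wz":0}
    - {"hand":0,"tx":-40,"ty":20,"tz":0,"wx":0,"wy":0,"wz":0}
    - {"hand":0,"tx":-28,"ty":12,"tz":0,"wx":0,"wy":0,"wz":0}
    - {"hand":0,"tx":0,"ty":0,"tz":0,"wx":0,"wy":0,"wz":0}
    - {"hand":0,"tx":0,"ty":0,"tz":0,"wx":0,"wy":0,"wz":0}
    - {"hand":0,"tx":0,"ty":0,"tz":0,"wx":0,"wy":0,"wz":0}

```text
clock: 6.35
eef_pos: [533.7, 9.2, 168.5]
tcp_rot: [3.141, -0.001, 0.215]
contact_force: [0.2, 0.0, -0.7]
opening: 0.003
grasp_force: 0.0
```

>>> arm_command:
  deltas:
    - {"hand":0,"tx":0,"ty":0,"tz":20,"wx":0,"wy":0,"wz":0}
    - {"hand":0,"tx":0,"ty":0,"tz":20,"wx":0,"wy":0,"wz":0}
    - {"hand":0,"tx":0,"ty":0,"tz":12,"wx":0,"wy":0,"wz":0}
    - {"hand":0,"tx":0,"ty":0,"tz":12,"wx":0,"wy":0,"wz":0}
    - {"hand":0,"tx":0,"ty":0,"tz":8,"wx":0,"wy":0,"wz":0}
    - {"hand":0,"tx":0,"ty":0,"tz":5,"wx":0,"wy":0,"wz":0}
    - {"hand":0,"tx":0,"ty":0,"tz":5,"wx":0,"wy":0,"wz":0}
    - {"hand":0,"tx":0,"ty":0,"tz":0,"wx":0,"wy":0,"wz":0}

```text
clock: 7.35
eef_pos: [532.6, 8.6, 86.1]
tcp_rot: [-3.142, 0.0, 0.215]
contact_force: [0.4, 0.5, 1.3]
opening: 0.0
grasp_force: 0.0
```

```bash
python3 - <<'E'
from h import *; from rig import r,imaging
import cv2
s=r.sense();print(s['clock'],s['eef_pos'],s['contact_force'],tool(p0,s,[0,0,0]))
a=imaging.grab_frame('scene')['image'][:,:,::-1]; cv2.imwrite('pics/s2.png',a)
E
```

```text
7.35 [532.59626539   8.64548455  86.12526035] [0.38718571 0.54158056 1.27204899] [122.713961   -44.42009667  86.09596096]
```

View pics/s2.png

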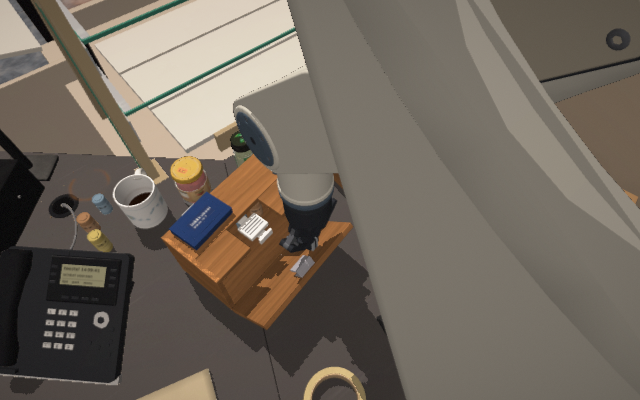

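The tip is at the inner face at the predicted place. I push down along the door's arc.

>>> arm_command:
  deltas:
    - {"hand":0,"tx":-6,"ty":0,"tz":8,"wx":0,"wy":0,"wz":0}
    - {"hand":0,"tx":-6,"ty":0,"tz":8,"wx":0,"wy":0,"wz":0}
    - {"hand":0,"tx":-5,"ty":0,"tz":8,"wx":0,"wy":0,"wz":0}
    - {"hand":0,"tx":-5,"ty":0,"tz":8,"wx":0,"wy":0,"wz":0}
    - {"hand":0,"tx":-3,"ty":0,"tz":9,"wx":0,"wy":0,"wz":0}
    - {"hand":0,"tx":-3,"ty":0,"tz":9,"wx":0,"wy":0,"wz":0}
    - {"hand":0,"tx":-2,"ty":0,"tz":6,"wx":0,"wy":0,"wz":0}
    - {"hand":0,"tx":0,"ty":0,"tz":3,"wx":0,"wy":0,"wz":0}

```text
clock: 8.4
eef_pos: [503.2, 2.3, 26.8]
tcp_rot: [-3.141, 0.001, 0.215]
contact_force: [-0.7, -1.2, 3.2]
opening: -0.001
grasp_force: 0.9
```

>>> arm_command:
  deltas:
    - {"hand":0,"tx":0,"ty":0,"tz":3,"wx":0,"wy":0,"wz":0}
    - {"hand":0,"tx":0,"ty":0,"tz":2,"wx":0,"wy":0,"wz":0}
    - {"hand":0,"tx":0,"ty":0,"tz":1.5,"wx":0,"wy":0,"wz":0}
    - {"hand":0,"tx":0,"ty":0,"tz":0,"wx":0,"wy":0,"wz":0}

```text
clock: 8.9
eef_pos: [503.5, 2.4, 20.7]
tcp_rot: [-3.142, -0.0, 0.215]
contact_force: [0.4, 0.6, 0.8]
opening: 0.004
grasp_force: 0.0
```

>>> arm_command:
  deltas:
    - {"hand":0,"tx":0,"ty":0,"tz":1,"wx":0,"wy":0,"wz":0}
    - {"hand":0,"tx":0,"ty":0,"tz":0.5,"wx":0,"wy":0,"wz":0}
    - {"hand":0,"tx":0,"ty":0,"tz":0,"wx":0,"wy":0,"wz":0}

```text
clock: 9.28
eef_pos: [503.7, 2.3, 20.0]
tcp_rot: [3.142, -0.001, 0.215]
contact_force: [-2.7, 0.4, 10.5]
opening: 0.001
grasp_force: 5.4
```

The force rises to 10 N at z = 20, so the door is on its stop. I retract straight up, clear the view and check.

>>> arm_command:
  deltas:
    - {"hand":0,"tx":0,"ty":0,"tz":-10,"wx":0,"wy":0,"wz":0}
    - {"hand":0,"tx":0,"ty":0,"tz":-30,"wx":0,"wy":0,"wz":0}
    - {"hand":0,"tx":0,"ty":0,"tz":-45,"wx":0,"wy":0,"wz":0}
    - {"hand":0,"tx":0,"ty":0,"tz":-45,"wx":0,"wy":0,"wz":0}
    - {"hand":0,"tx":0,"ty":0,"tz":-45,"wx":0,"wy":0,"wz":0}
    - {"hand":0,"tx":0,"ty":0,"tz":-25,"wx":0,"wy":0,"wz":0}
    - {"hand":0,"tx":0,"ty":40,"tz":0,"wx":0,"wy":0,"wz":0}
    - {"hand":0,"tx":0,"ty":50,"tz":0,"wx":0,"wy":0,"wz":0}

```text
clock: 10.28
eef_pos: [523.1, -86.0, 220.5]
tcp_rot: [3.141, -0.002, 0.217]
contact_force: [0.2, 0.5, -0.0]
opening: 0.0
grasp_force: 0.0
```

>>> arm_command:
  deltas:
    - {"hand":0,"tx":0,"ty":50,"tz":0,"wx":0,"wy":0,"wz":0}
    - {"hand":0,"tx":0,"ty":50,"tz":0,"wx":0,"wy":0,"wz":0}
    - {"hand":0,"tx":0,"ty":40,"tz":0,"wx":0,"wy":0,"wz":0}
    - {"hand":0,"tx":0,"ty":20,"tz":0,"wx":0,"wy":0,"wz":0}
    - {"hand":0,"tx":0,"ty":0,"tz":0,"wx":0,"wy":0,"wz":0}

```text
clock: 10.9
eef_pos: [556.7, -242.6, 219.3]
tcp_rot: [-3.141, -0.0, 0.213]
contact_force: [-0.2, 0.0, 0.2]
opening: -0.004
grasp_force: 0.0
```

```bash
python3 - <<'E'
from h import *; from rig import r,imaging
import cv2
f=imaging.grab_frame('top');a=f['image'][:,:,::-1].copy()
q=proj(f,T(p0,[[-195,120,20],[-195,-120,20],[-195,120,30],[-195,-120,30]]));print(q)
cv2.imwrite('pics/t2.png',a);s=r.sense();print(s['clock'],s['eef_pos'],s['contact_force'])
E
```

```text
[[194.07286532 298.99507422]
 [313.64357159 271.84449649]
 [192.60158082 299.25699421]
 [313.50274986 271.80501117]]
10.95 [ 556.41623466 -241.61246267  219.19245922] [-1.23965066  0.79537237 -0.27948247]
```

View pics/t2.png

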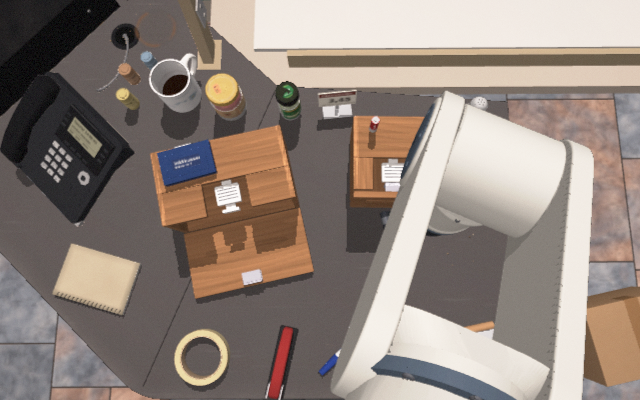

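The door's outer corners are at about (195,298) and (313,271), within about a pixel of those predicted for lying flat. The narrow cupboard's visible front is unchanged, and the robot is clear.

```bash
python3 -c "
from rig import r
print(r.sign_off())"
```

```text
the job is handed in; nothing more can be done
None
```

I pressed the wide cupboard's hook until its door came free and pushed the door down flat against its stop. I left the narrow cupboard shut and handed the job in at about 11 s; no verdict came back.

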